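Switch the vacuum over to the loaded filter branch

ROBOT

A 7-joint arm with a two-finger parallel gripper is mounted at the origin on a cart in front of the work surface, level with it; the furniture and walls round the work are solid. World frame = base frame: x ahead of the robot, y to its left, z up, the work surface at z = 0. Lengths are in m, angles in rad, forces in N, time in s.
With the tool pointing down it reaches from about 0.425 to 0.925 m from the base axis. Payload 6.8 kg.
Tool frame: the origin (TCP) lies on the centre line of the jaws, within the pads' length; the fingertips stand 14 mm ahead of it and the grasp point (between the pads) lies 5 mm behind it; z points along the fingers, y is the line along which they close (so a half turn about z gives the same grasp; the last joint's range is limited). The gripper opens to 85 mm and grips with 20 to 120 N. Pads are 22 mm wide; open, the fingers measure 114 mm over their backs; the gripper's body (76 mm by 85 mm) begins 54 mm behind the grasp point. The pads swing forward as they close: fully open they stand 13 mm farther back than shut.
Start: joints at [1.165, 0.477, 0.022, 1.555, -0.011, 1.109, -0.083], TCP at [0.198, -0.645, 0.245] pointing down, gripper open.
Joint ranges: [-2.96, 2.96], [-0.34, 2.1], [-1.41, 1.46], [0.24, 2.44], [-1.37, 4.51], [0.17, 1.92], [-2.96, 2.96]. Speed limits (rad/s): [2.39, 2.39, 3.14, 3.14, 3.14, 3.14, 3.14].

INTERFACE

Orientations are given as a unit quaternion [w, x, y, z].
In Python, from plant import manip gives the robot as it stands. The module is installed in compiled form; this text tells all that it offers.
- The arm moves only by the shell command python3 -m handwheel 'ROWS'. ROWS is JSON, a list of rows, each a list of 3 entries, a list of its own where there are three numbers: the shift along the tool's x, y, z in units of 40 mm (1.0 is 40 mm), then the turn, a rotation vector about the tool's x, y, z in degrees, then the closure, from 0 (fully open) to 1 (shut). A call has 1 to 8 rows; each row shifts and turns the commanded pose from where the row before left it, along the tool's axes as they then stand; what a row does not reach is not made up. A row lasts 1/12 s, in which the tool goes at most 41.7 mm and 7.16 degrees, less where a joint would pass 70% of its speed; a pose out of reach is approached as far as the arm can. A call is refused whole if a number of a shift passes 1 or a number of a turn 7.16, either way. A call with a gripper value outside its range is refused whole. The fingers move at their own pace and stop on an object; the grip force is fixed at half the most. Time passes only in rows, so rows that do not move let the fingers close. It gives the time, the measured TCP pose, the force, the opening and the grip force at its end, in the units of the state.
- manip.sense(): the state, without advancing time (a new reading comes with each control period).
- manip.get_image(name): name is "side" or "top"; returns (picture, depth): 480x640x3 uint8, red, green, blue; 480x640 float32, m along the optical axis (not along the pixel's ray), 0 where there is no reading.
- manip.get_calibration(name): a dict with "vfov" (degrees; the focal length in pixels is half the picture's height over the tangent of half this angle, whatever the lens; pixels are square), "cx", "cy" (the principal point, pixels), "R" (3x3) and "t" (3): a world point X has camera coordinates R X + t. Camera axes: x right, y down, z forward; pixel columns grow to the right and rows downward; lengths in m; the calibration is good to about 2 mm. A picture is of the moment at which its call begins. get_calibration takes no time and is no camera call.
- manip.finish_job(): hands the job in; it is judged then, once.
The state is a dict: "t": time; "joint_positions": joint angles; "qvel": joint speeds; "effort": joint torques, N m; "tool_pos": TCP position; "tcp_rot": TCP orientation; "force": force on the tool from outside, world axes, zero at the start; "torque": the same for the moment, N m; "grip_width": opening from 0.0 (shut) to 1.0 (fully open); "grip_force": force on a finger pad.
Only numpy, scipy, OpenCV 4.12 (cv2) and the standard library are available. Lean on these libraries where they do the work, as an engineer would, in place of code of your own. Each camera call takes 0.05 s, during which the arm holds its last target. There are 200 camera calls.

TASK

The vacuum manifold is sucking air through a bare filter head: push that branch's blue lever fully shut, and only then push the blue lever of the branch that carries the amber funnel fully open. Last, push the black throttle lever by the pump round until its narrow steel arm stands over the green band of its scale. Work the levers gently with the fingertips, leave the bunged branch shut, and do not lift or shift the funnel or anything else on the bench.

Things in the scene. Friction and masses are not known exactly. Their poses are not given: they have to be found in the camera images.
- manifold: Fixed steel vacuum manifold: long pipe 34 mm thick, 500 mm long, top 102 mm above the bench. Origin on the bench under its middle; x away from the robot, y left along the pipe. Stubs at y = 180, 60, -60 mm carry a blue-lever tap at x = 55 and a filter head (58 mm wide) at x = 140, in changing order; the stub at y = -180 the throttle (x = 55) and a white pump 105 x 94 x 109 mm (x = 170).
- tap_bare (a joint): Blue-sleeved tap lever, 78 mm long, 13 mm wide and high, of the branch whose head is bare (a flat white filter disc, nothing on it). 0 = shut: across its branch pipe, pointing left (manifold +y). 1.571 = fully open: in line with its pipe, pointing to the robot (manifold -x). Opens anticlockwise seen from above; hard stop at each end. Stays where left; about 3 N at the push point moves it.
- tap_bare_push (a point): Point in the middle of the blue sleeve of the bare-branch tap lever, 58 mm from its turning axis, at half height of the sleeve (the sleeve reaches 6.5 mm above and below it and to either side). Moves with the lever; its y axis points outward along the lever, z up.
- tap_bare_axis (a point): Turning axis of the bare-branch tap lever at the lever's mid-height; does not move as the lever turns. Axes as the manifold's: x away from the robot along the branch pipe, y left along the long pipe, z up.
- bare_head (a point): Centre of the top face of the filter head that is bare (a flat white filter disc, nothing on it), 105 mm above the bench and 85 mm behind its tap's axis.
- tap_funnel (a joint): Blue-sleeved tap lever, 78 mm long, 13 mm wide and high, of the branch whose head carries the amber funnel. 0 = shut: across its branch pipe, pointing left (manifold +y). 1.571 = fully open: in line with its pipe, pointing to the robot (manifold -x). Opens anticlockwise seen from above; hard stop at each end. Stays where left; about 3 N at the push point moves it.
- tap_funnel_push (a point): Point in the middle of the blue sleeve of the funnel-branch tap lever, 58 mm from its turning axis, at half height of the sleeve (the sleeve reaches 6.5 mm above and below it and to either side). Moves with the lever; its y axis points outward along the lever, z up.
- tap_funnel_axis (a point): Turning axis of the funnel-branch tap lever at the lever's mid-height; does not move as the lever turns. Axes as the manifold's: x away from the robot along the branch pipe, y left along the long pipe, z up.
- funnel_head (a point): Centre of the top face of the filter head that carries the amber funnel, 105 mm above the bench and 85 mm behind its tap's axis.
- tap_bung (a joint): Blue-sleeved tap lever, 78 mm long, 13 mm wide and high, of the branch whose head is closed by a black rubber bung. 0 = shut: across its branch pipe, pointing left (manifold +y). 1.571 = fully open: in line with its pipe, pointing to the robot (manifold -x). Opens anticlockwise seen from above; hard stop at each end. Stays where left; about 3 N at the push point moves it.
- tap_bung_push (a point): Point in the middle of the blue sleeve of the bung-branch tap lever, 58 mm from its turning axis, at half height of the sleeve (the sleeve reaches 6.5 mm above and below it and to either side). Moves with the lever; its y axis points outward along the lever, z up.
- tap_bung_axis (a point): Turning axis of the bung-branch tap lever at the lever's mid-height; does not move as the lever turns. Axes as the manifold's: x away from the robot along the branch pipe, y left along the long pipe, z up.
- bung_head (a point): Centre of the top face of the filter head that is closed by a black rubber bung, 105 mm above the bench and 85 mm behind its tap's axis.
- throttle (a joint): Throttle lever, 95 mm long: a narrow dark steel arm (5 mm wide) over a round white scale plate (94 mm wide, top 12 mm below mid-lever), then a black sleeve 13 mm wide and high. 0 = shut, pointing left (manifold +y); 1.571 = wide open, pointing to the robot (manifold -x); opens anticlockwise seen from above. Green band 0.74 to 1.06, no stop there; stays where left; about 2 N moves it.
- throttle_push (a point): Point in the middle of the black sleeve of the throttle lever, 70 mm from its turning axis, at half height of the sleeve (the sleeve reaches 6.5 mm above and below it and to either side). Moves with the lever; its y axis points outward along the lever, z up.
- throttle_axis (a point): Turning axis of the throttle lever at the lever's mid-height; does not move as the lever turns. Axes as the manifold's: x away from the robot along the branch pipe, y left along the long pipe, z up.
- green_band (a point): Middle of the green band on the throttle's scale plate, 37.5 mm from the throttle's axis, on the plate's top; fixed to the manifold.
- funnel_mid (a point): Centre, half-way up, of the loose amber filter funnel that stands on its filter head: 68 mm wide, 66 mm high, open top 171 mm above the bench, 0.1 kg. Not to be moved. z is its upright axis.
- tweezers: Loose steel forceps lying on the bench in front of the long pipe, 12 x 130 x 10 mm; origin at the centre of the underside. Bystander.
- dish: Loose culture dish with cream agar, 93 mm wide, 15 mm high, left of the manifold; origin at the centre of the underside. Bystander.
- wash: Loose white wash bottle with bent spout, 85 x 58 x 151 mm, left of the manifold; origin at the underside. Bystander.
- reagent: Loose white reagent bottle, 47 mm wide, 100 mm high, behind the pump; origin at the centre of the underside. Bystander.
- pen: Loose blue marker pen, 11 x 131 x 13 mm, on the left; origin at the centre of the underside. Bystander.
- flask: Loose clear conical flask with plug, 80 mm wide, 145 mm high, on the left; origin at the centre of the underside. Bystander.

How it is judged:
By the outcome, as a careful person would: the job done as asked, in the order asked, and still so for the second after the job is handed in, with the robot touching nothing.
It also fails if it takes over 64 s, if anything falls off the work surface, if the arm or the gripper's body presses on something with over 40 N, if the wrist force passes 120 N, or if a joint passes its speed limit or range.

## Working session

There is one attempt and no reset: what is moved stays moved. The work goes in short steps, Python scripts to look and compute and a shell command to move; the robot and the scene stay as the last step left them, time stands still between calls to the robot, and variables do not carry over. Pictures are saved under pics/ and viewed, at most 10 in all, crops included, and the job is handed in when it is done.

```bash
mkdir -p pics
python3 - <<'E'
from plant import manip
import cv2,numpy as np
for n in("top","side"):
    im,d=manip.get_image(n); cv2.imwrite(f"pics/{n}0.png",im[:,:,::-1]); np.savez(f"{n}0.npz",im=im,d=d)
    c=manip.get_calibration(n); print(n,c)
s=manip.sense(); print(s)
E
```

```text
top {'vfov': 52.16804529531511, 'cx': 318.53318640407934, 'cy': 239.00951582584003, 'R': array([[-0.00949618, -0.99994495,  0.00446269],
       [-0.99821637,  0.00921652, -0.05898421],
       [ 0.05893983, -0.00501485, -0.99824894]]), 't': array([0.08496524, 0.5673933 , 1.48104265])}
side {'vfov': 56.38214766675738, 'cx': 323.3783662271848, 'cy': 242.08515573166838, 'R': array([[-0.87698726, -0.48038947,  0.01092266],
       [-0.22232417,  0.38550806, -0.89551968],
       [ 0.42598745, -0.78778772, -0.44488785]]), 't': array([0.53595071, 0.18446215, 0.97321481])}
{'t': 0.1, 'joint_positions': array([ 1.16489433,  0.47771456,  0.02235662,  1.55632355, -0.01148594,
        1.10935105, -0.0831234 ]), 'qvel': array([-0.00242425, -0.00107474,  0.00065874, -0.00212591,  0.00012989,
       -0.00033336,  0.00180635]), 'effort': array([ 4.81658863e-03, -5.97759640e+01,  1.61373328e+00, -2.81955689e+01,
        1.28504485e-02,  5.02925541e-03,  2.22409142e-05]), 'tool_pos': array([ 0.19788707, -0.64480586,  0.24443741]), 'tcp_rot': array([-8.11495099e-04,  9.88935053e-01,  1.48346776e-01, -1.92644048e-04]), 'force': array([-0.46865192,  0.58296166,  0.52035153]), 'torque': array([ 0.06371525, -0.0013803 ,  0.01049137]), 'grip_force': 0.0, 'grip_width': 1.0011982471839171}
```

View pics/top0.png

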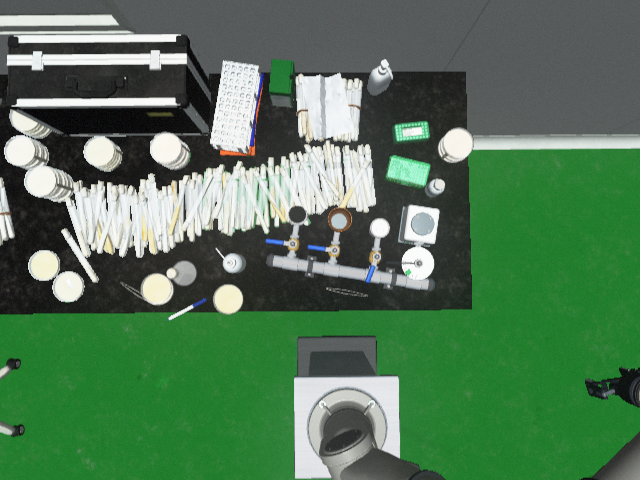

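View pics/side0.png

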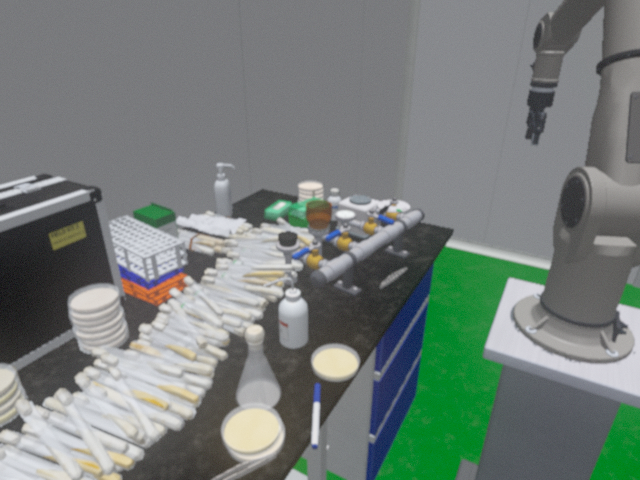

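```bash
cat > h.py <<'E'
import numpy as np,cv2
from plant import manip
def ray(n,u,v):
    c=manip.get_calibration(n); f=240/np.tan(np.radians(c["vfov"]/2))
    R,t=c["R"],c["t"]; return -R.T@t, R.T@np.array([(u-c["cx"])/f,(v-c["cy"])/f,1])
def onz(n,u,v,z):
    o,d=ray(n,u,v); return o+d*(z-o[2])/d[2]
def cloud(n,d):
    c=manip.get_calibration(n); f=240/np.tan(np.radians(c["vfov"]/2))
    v,u=np.mgrid[:480,:640]; P=np.stack([(u-c["cx"])/f*d,(v-c["cy"])/f*d,d],-1)
    return (P-c["t"])@c["R"]
def proj(n,X):
    c=manip.get_calibration(n); f=240/np.tan(np.radians(c["vfov"]/2)); p=c["R"]@np.array(X)+c["t"]
    return p[:2]/p[2]*f+[c["cx"],c["cy"]]
E
python3 - <<'E'
from h import *
z=np.load("top0.npz"); im,d=z["im"],z["d"]
P=cloud("top",d)
hsv=cv2.cvtColor(im,cv2.COLOR_RGB2HSV)
cv2.imwrite("pics/crop1.png",cv2.resize(im[195:300,260:445],None,fx=4.3,fy=4.3,interpolation=cv2.INTER_CUBIC)[:,:,::-1])
m=cv2.inRange(hsv,(105,150,80),(125,255,255)); m[:,:260]=0;m[:,445:]=0
n,l,s,c=cv2.connectedComponentsWithStats(m)
for i in range(1,n):
  if s[i,4]>8: print("blue",s[i],c[i],np.median(P[l==i],0),onz("top",*c[i],np.median(P[l==i],0)[2]))
m=cv2.inRange(hsv,(12,120,90),(30,255,255)); m[:,:260]=0;m[:,445:]=0;m[:200]=0
n,l,s,c=cv2.connectedComponentsWithStats(m)
for i in range(1,n):
  if s[i,4]>8: print("brass",s[i],c[i],np.median(P[l==i],0))
m=cv2.inRange(hsv,(50,120,60),(75,255,255)); m[:250]=0;m[280:]=0;m[:,395:]&=255;m[:,:395]=0;m[:,445:]=0
n,l,s,c=cv2.connectedComponentsWithStats(m)
for i in range(1,n):
  if s[i,4]>3: print("green",s[i],c[i],np.median(P[l==i],0))
E
```

```text
blue [260  73   4  18  38] [261.13157895  79.78947368] [1.04906602 0.24916325 0.06255602] [1.04824932 0.24849124 0.06255602]
blue [265 239  18   6  83] [274.06024096 241.38554217] [0.55659904 0.20592458 0.13246471] [0.55577461 0.20552588 0.13246471]
blue [308 245  17   6  81] [316.08641975 247.48148148] [0.53853152 0.08757595 0.13283548] [0.5374795  0.08734468 0.13283548]
blue [366 266   9  17  74] [369.71621622 274.06756757] [ 0.46162717 -0.06303686  0.13223248] [ 0.4614017  -0.062545    0.13223248]
brass [337 211  15  21  69] [345.65217391 222.44927536] [0.60585436 0.00170071 0.1303936 ]
brass [328 216   8  15  27] [330.14814815 223.2962963 ] [0.60542634 0.04995528 0.13129584]
brass [288 240  11  11  37] [294.7027027  246.05405405] [0.54109112 0.1452204  0.09518185]
brass [369 251   6  11  31] [370.80645161 256.29032258] [ 0.51017562 -0.0710502   0.09307654]
brass [328 252  12   5  23] [333.04347826 254.17391304] [0.51706238 0.0417229  0.09724807]
green [406 270   5   5  16] [407.8125 271.875 ] [ 0.46606705 -0.17293731  0.11681897]
```

View pics/crop1.png

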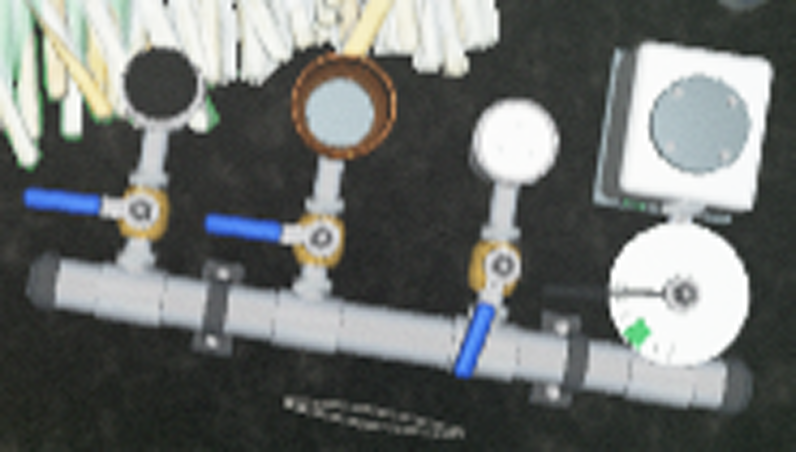

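Left to right: bung branch (lever shut), funnel branch (lever shut, pointing left), bare branch (lever open, towards the robot), then the throttle. The throttle arm points left at about 0.1, and its green band is at crop (637,332).

```bash
cat >> h.py <<'E'
ya=np.array([.0183,.1182]); ya/=np.linalg.norm(ya); xa=np.array([ya[1],-ya[0]])
O=np.array([.5375,.0873])-.118*ya-.055*xa
def toM(p): q=np.array(p[:2])-O; return np.array([q@xa,q@ya])*1000
def where(target=None):
    s=manip.sense(); p=s["tool_pos"]; q=s["tcp_rot"]
    from scipy.spatial.transform import Rotation as Ro
    R=Ro.from_quat(np.r_[q[1:],q[0]]).as_matrix()
    M=np.array([[*xa,0],[*ya,0],[0,0,1]])
    print("t",s["t"],"M mm",toM(p).round(1),"z",p[2].round(4),"F(M)",(M@s["force"]).round(1),"grip",round(s["grip_width"],2))
    print("tool x,z in M",(M@R)[:,0].round(3),(M@R)[:,2].round(3))
    if target is not None:
        w=np.r_[O+target[0]/1000*xa+target[1]/1000*ya,target[2]/1000]
        print("delta tool units",(R.T@(w-p)/.04).round(2))
E
python3 - <<'E'
from h import *
C=lambda u,v:(u/4.3+260,v/4.3+195)
for nm,uv,z in [("bungaxis",(141,211),.132),("funaxis",(321,238),.132),("bareaxis",(503,266),.132),("throt",(683,293),.132),("barehead",(516,141),.105),("bunghead",(160,85),.125),("pump",(705,125),.109),("endL",(40,280),.085),("endR",(740,385),.085)]:
    print(nm,toM(onz("top",*C(*uv),z)).round(1))
z=np.load("top0.npz");P=cloud("top",z["d"])
print("pipe top z",[P[int(195+v/4.3),int(260+u/4.3),2].round(4) for u,v in((120,285),(270,310),(400,335),(650,370))],"O",O)
s=np.load("side0.npz");im=s["im"];hsv=cv2.cvtColor(im,cv2.COLOR_RGB2HSV);m=cv2.inRange(hsv,(105,150,60),(125,255,255));m[:,:280]=0;m[:200]=0;m[270:]=0;m[:,440:]=0
Ps=cloud("side",s["d"]);n,l,st,c=cv2.connectedComponentsWithStats(m)
for i in range(1,n):
  if st[i,4]>5: q=np.median(Ps[l==i],0);print(c[i],toM(q),q[2])
t=np.arccos(1);where((-2,-100,250))
E
```

```text
bungaxis [ 55.1 184.4]
funaxis [54.5 65.2]
bareaxis [ 53.5 -55.3]
throt [  52.9 -174.4]
barehead [138.7 -55.7]
bunghead [139.6 184.5]
pump [ 167.2 -178.9]
endL [  1.  247.6]
endR [  -1.1 -230.3]
pipe top z [np.float64(0.0988), np.float64(0.1016), np.float64(0.096), np.float64(0.1041)] O [ 0.46509361 -0.02089573]
[385.375      219.14583333] [  4.52851493 -38.73671374] 0.1320986074676985
[332.69230769 234.        ] [ 55.39007876 118.19889154] 0.132256330066098
[300.61904762 252.57142857] [ 53.73437635 240.37195708] 0.13288644657236454
t 0.1 M mm [-168.6 -657.4] z 0.2444 F(M) [-0.6  0.5  0.5] grip 1.0
tool x,z in M [ 0.9    0.436 -0.   ] [-0.001  0.001 -1.   ]
delta tool units [  9.83 -10.72  -0.12]
```

```bash
sed -i 's/^O=.*/&+.004*ya-.001*xa/' h.py; python3 -m handwheel '[[[0.5,-0.8,0],[0,0,6.45],1],[[0.5,-0.8,0],[0,0,6.45],1],[[0.5,-0.8,0],[0,0,6.45],1],[[0.4,-0.9,0],[0,0,6.45],1],[[0.3,-0.9,0],[0,0,0],1],[[0.3,-0.9,0],[0,0,0],1],[[0.3,-0.9,0],[0,0,0],1],[[0,0,0],[0,0,0],1]]'; python3 -c "
from h import *
where((-4,-90,200))"
```

```text
t: 0.77
tool_pos: [0.3127, -0.3967, 0.2449]
tcp_rot: [-0.002, 0.997, -0.071, 0.0]
force: [0.1, 0.3, -0.4]
grip_width: 0.0
grip_force: 0.0
t 0.7667 M mm [ -92.1 -398.7] z 0.2449 F(M) [ 0.1  0.3 -0.4] grip 0.0
tool x,z in M [1.    0.011 0.   ] [ 0.     0.004 -1.   ]
delta tool units [ 2.29 -7.69  1.15]
```

```bash
python3 -m handwheel '[[[0.25,-0.95,0],[0,0,0],1],[[0.25,-0.95,0],[0,0,0],1],[[0.25,-0.95,0],[0,0,0],1],[[0.25,-0.95,0.1],[0,0,0],1],[[0.25,-0.95,0.1],[0,0,0],1],[[0.25,-0.95,0.3],[0,0,0],1],[[0.25,-0.95,0.5],[0,0,0],1],[[0.25,-0.95,0.5],[0,0,0],1]]'; python3 -m handwheel '[[[0,0,0],[0,0,0],1],[[0,0,0],[0,0,0],1]]'
python3 - <<'E'
from h import *
where((-8,-76,131))
im,d=manip.get_image("side");np.savez("s1.npz",im=im,d=d)
cv2.imwrite("pics/s1.png",cv2.resize(im[140:300,260:460],None,fx=4,fy=3.75,interpolation=cv2.INTER_CUBIC)[:,:,::-1])
im,d=manip.get_image("top")
cv2.imwrite("pics/t1.png",cv2.resize(im[195:300,260:445],None,fx=4.3,fy=4.3,interpolation=cv2.INTER_CUBIC)[:,:,::-1])
print(proj("side",manip.sense()["tool_pos"]-[0,0,.014]))
E
```

```text
t: 1.43
tool_pos: [0.4329, -0.1179, 0.1874]
tcp_rot: [0.0, 0.997, -0.076, 0.001]
force: [0.4, -0.5, -0.9]
grip_width: 0.0
grip_force: 0.0
t: 1.6
tool_pos: [0.4319, -0.1174, 0.1864]
tcp_rot: [-0.0, 0.997, -0.074, -0.001]
force: [-0.3, -1.6, -0.3]
grip_width: 0.0
grip_force: 0.0
t 1.6 M mm [ -17.  -104.4] z 0.1864 F(M) [-0.1 -1.6 -0.3] grip 0.0
tool x,z in M [ 1.     0.006 -0.003] [-0.003  0.001 -1.   ]
delta tool units [ 0.23 -0.71  1.39]
[406.04532843 198.91146004]
```

View pics/s1.png

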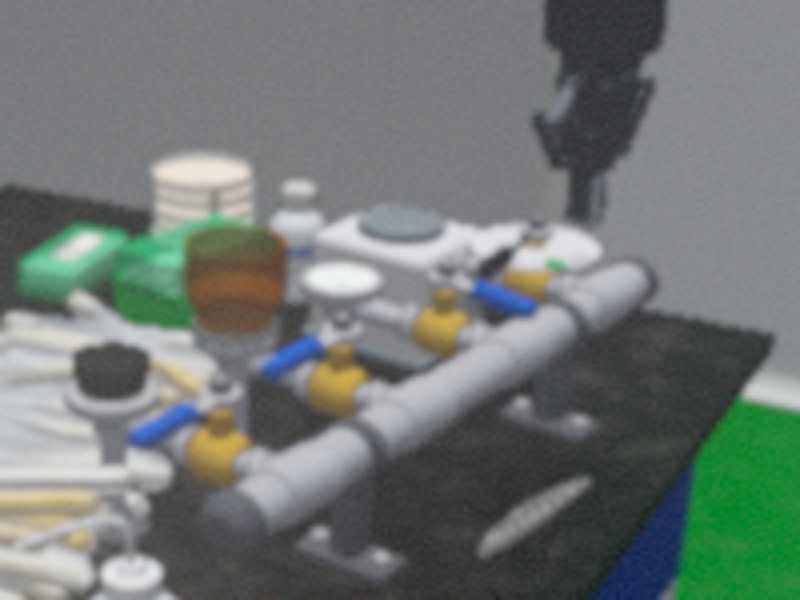

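The fingertip at crop (585,222) matches the predicted (584,221). The bare lever is left of it, as expected.

```bash
python3 -m handwheel '[[[0.2,0,0.7],[0,0,0],1],[[0,0,0.7],[0,0,0],1],[[0,0,0],[0,0,0],1],[[0,-0.3,0],[0,0,0],1],[[0,-0.3,0],[0,0,0],1],[[0,-0.2,0],[0,0,0],1],[[0,-0.2,0],[0,0,0],1],[[0,0,0],[0,0,0],1]]'; python3 -c "
from h import *
where((0,-60,130))"
```

```text
t: 2.37
tool_pos: [0.4467, -0.0802, 0.1325]
tcp_rot: [-0.0, 0.997, -0.076, 0.001]
force: [0.2, 0.8, 0.9]
grip_width: -0.004
grip_force: 0.0
t 2.3667 M mm [ -8.1 -65.4] z 0.1325 F(M) [0.1 0.9 0.9] grip -0.0
tool x,z in M [1.    0.002 0.001] [ 0.001  0.    -1.   ]
delta tool units [ 0.2  -0.14  0.06]
```

```bash
python3 -m handwheel '[[[0.05,-0.2,0],[0,0,0],1],[[0.05,-0.2,0],[0,0,0],1],[[0.05,-0.25,0.03],[0,0,0],1],[[0.1,-0.2,0],[0,0,0],1],[[0.11,-0.2,0],[0,0,0],1],[[0.16,-0.16,0],[0,0,0],1],[[0.16,-0.16,0],[0,0,0],1],[[0,0,0],[0,0,0],1]]'; python3 -c "
from h import *
where((37,-2,130))"
```

```text
t: 3.03
tool_pos: [0.4829, -0.0291, 0.1302]
tcp_rot: [-0.001, 0.997, -0.075, 0.0]
force: [0.1, 0.5, -0.1]
grip_width: -0.004
grip_force: 0.0
t 3.0333 M mm [19.9 -9.4] z 0.1302 F(M) [-0.   0.5 -0.1] grip -0.0
tool x,z in M [1.    0.003 0.001] [ 0.001  0.001 -1.   ]
delta tool units [ 0.43 -0.18  0.  ]
```

```bash
python3 -m handwheel '[[[0.15,-0.08,0],[0,0,0],1],[[0.15,-0.06,0],[0,0,0],1],[[0.1,-0.04,0],[0,0,0],1],[[0.05,0,0],[0,0,0],1],[[0.05,0,0],[0,0,0],1],[[0,0,0],[0,0,0],1]]'
python3 - <<'E'
from h import *
where((41,-2,130))
im,d=manip.get_image("top")
cv2.imwrite("pics/t2.png",cv2.resize(im[195:300,260:445],None,fx=4.3,fy=4.3,interpolation=cv2.INTER_CUBIC)[:,:,::-1])
E
```

```text
t: 3.53
tool_pos: [0.5026, -0.0265, 0.1302]
tcp_rot: [-0.0, 0.997, -0.076, 0.0]
force: [-1.5, 0.9, -1.0]
grip_width: 0.002
grip_force: 0.7
t 3.5333 M mm [38.9 -3.8] z 0.1302 F(M) [-1.6  0.6 -1. ] grip 0.0
tool x,z in M [1.    0.001 0.   ] [ 0.     0.001 -1.   ]
delta tool units [ 0.05 -0.04  0.01]
```

View pics/t2.png

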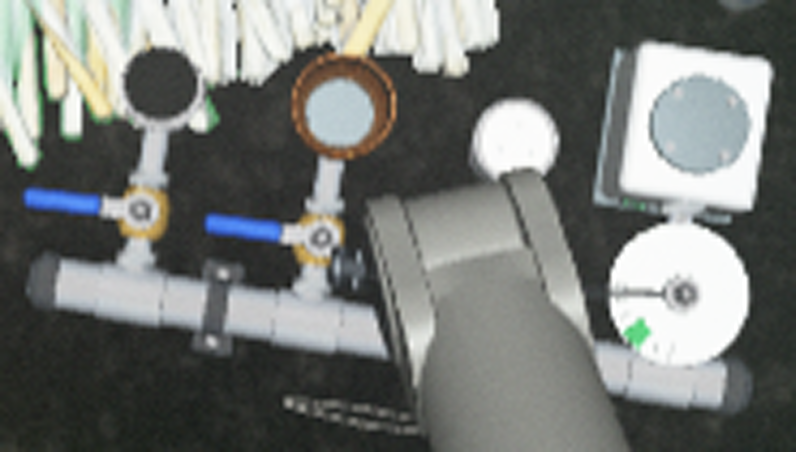

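The arm hides the bare lever from above. I'll push on until I feel the stop.

```bash
for i in 1; do python3 -m handwheel '[[[0.05,0,0],[0,0,0],1],[[0.05,0,0],[0,0,0],1],[[0,0,0],[0,0,0],1]]'; done; python3 -c "
from h import *
where((41,-2,130))"
```

```text
t: 3.83
tool_pos: [0.5037, -0.0268, 0.13]
tcp_rot: [0.0, 0.997, -0.076, -0.003]
force: [-9.9, 3.3, 6.7]
grip_width: -0.005
grip_force: 5.1
t 3.8333 M mm [40. -4.] z 0.13 F(M) [-10.2   1.7   6.7] grip -0.0
tool x,z in M [ 1.     0.001 -0.005] [-0.005 -0.    -1.   ]
delta tool units [ 0.02 -0.05  0.  ]
```

```bash
python3 -m handwheel '[[[0.05,0,0],[0,0,0],1],[[0.05,0,0],[0,0,0],1],[[0,0,0],[0,0,0],1]]'; python3 -c "
from h import *
where((41,-2,130))"
```

```text
t: 4.08
tool_pos: [0.5039, -0.027, 0.1294]
tcp_rot: [0.0, 0.997, -0.076, -0.006]
force: [-20.8, 4.4, 15.6]
grip_width: -0.001
grip_force: 10.5
t 4.0833 M mm [40.3 -4.1] z 0.1294 F(M) [-21.2   1.2  15.6] grip -0.0
tool x,z in M [ 1.     0.002 -0.013] [-0.013 -0.002 -1.   ]
delta tool units [ 0.02 -0.05 -0.01]
```

The stop is reached: force rose from 10 to 21 N with no travel. Next I back off, lift, and cross to the far side of the funnel lever.

```bash
python3 -m handwheel '[[[-0.2,0,0],[0,0,0],1],[[-0.4,0,0],[0,0,0],1],[[0,0,-0.8],[0,0,0],1],[[0,0,-0.95],[0,0,0],1],[[0,-0.8,-0.2],[0,0,0],1],[[0.2,-0.9,0],[0,0,0],1],[[0.5,-0.8,0],[0,0,0],1],[[0,0,0],[0,0,0],1]]'
python3 - <<'E'
from h import *
where((85,120,130))
im,d=manip.get_image("top")
cv2.imwrite("pics/t3.png",cv2.resize(im[195:300,260:445],None,fx=4.3,fy=4.3,interpolation=cv2.INTER_CUBIC)[:,:,::-1])
E
```

```text
t: 4.75
tool_pos: [0.5337, 0.0772, 0.2102]
tcp_rot: [-0.003, 0.997, -0.073, 0.004]
force: [0.2, 0.4, 0.5]
grip_width: -0.0
grip_force: 0.0
t 4.75 M mm [ 53.8 103.4] z 0.2102 F(M) [0.2 0.4 0.5] grip -0.0
tool x,z in M [1.    0.008 0.007] [ 0.007  0.006 -1.   ]
delta tool units [ 0.77 -0.4   2.01]
```

View pics/t3.png

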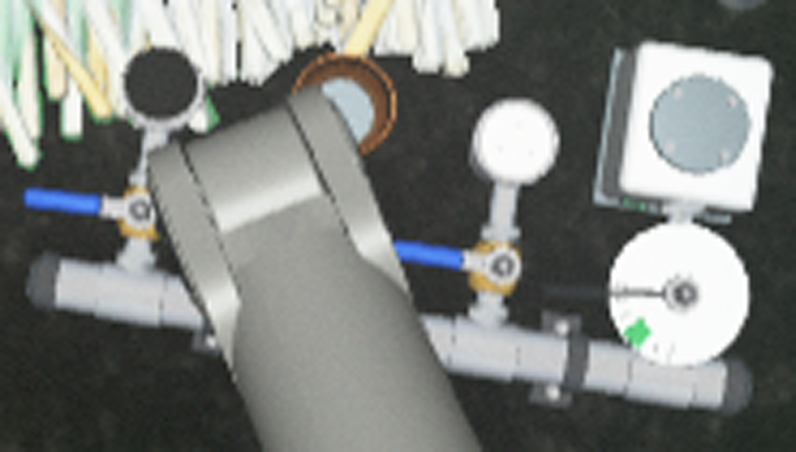

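The bare lever is shut: it runs from (395,250) to (500,265), parallel to the other shut levers.

```bash
python3 -m handwheel '[[[0.38,-0.2,0],[0,0,0],1],[[0.38,-0.2,0],[0,0,0],1],[[0,0,0],[0,0,0],1],[[0,0,0.7],[0,0,0],1],[[0,0,0.7],[0,0,0],1],[[0,0,0.6],[0,0,0],1],[[0,0,0],[0,0,0],1]]'; python3 -c "
from h import *
where((73,118,130))"
```

```text
t: 5.38
tool_pos: [0.5583, 0.0792, 0.124]
tcp_rot: [0.001, 0.997, -0.077, -0.004]
force: [-0.7, -1.2, -0.5]
grip_width: -0.001
grip_force: 0.0
t 5.3833 M mm [ 77.8 109.1] z 0.124 F(M) [-0.5 -1.3 -0.5] grip -0.0
tool x,z in M [ 1.     0.    -0.007] [-0.007 -0.003 -1.   ]
delta tool units [-0.12 -0.22 -0.15]
```

```bash
python3 -m handwheel '[[[0,-0.25,-0.15],[0,0,0],1],[[-0.2,0,0],[0,0,0],1],[[-0.2,0,0],[0,0,0],1],[[-0.2,0,0],[0,0,0],1],[[-0.2,0,0],[0,0,0],1],[[-0.2,0.05,0],[0,0,0],1],[[-0.2,0.1,0],[0,0,0],1],[[0,0,0],[0,0,0],1]]'; python3 -c "
from h import *
where((26.6,114,130))"
```

```text
t: 6.05
tool_pos: [0.5129, 0.0917, 0.1345]
tcp_rot: [0.0, 0.997, -0.076, -0.001]
force: [1.5, 0.5, 1.3]
grip_width: -0.003
grip_force: 0.7
t 6.05 M mm [ 31.  114.6] z 0.1345 F(M) [1.4 0.8 1.3] grip -0.0
tool x,z in M [ 1.     0.001 -0.001] [-0.001 -0.001 -1.   ]
delta tool units [-0.11  0.02  0.11]
```

```bash
python3 -m handwheel '[[[-0.12,0.02,0.1],[0,0,0],1],[[-0.16,0.12,0],[0,0,0],1],[[-0.16,0.13,0],[0,0,0],1],[[-0.15,0.13,0],[0,0,0],1],[[-0.1,0.14,0],[0,0,0],1],[[-0.1,0.14,0],[0,0,0],1],[[-0.08,0.14,0],[0,0,0],1],[[0,0,0],[0,0,0],1]]'; python3 -c "
from h import *
where((-3,79,130))"
```

```text
t: 6.72
tool_pos: [0.475, 0.0655, 0.1303]
tcp_rot: [-0.001, 0.997, -0.076, 0.0]
force: [2.9, 3.6, -0.1]
grip_width: -0.003
grip_force: 1.9
t 6.7167 M mm [-2.5 82.9] z 0.1303 F(M) [ 2.4  4.  -0.1] grip -0.0
tool x,z in M [1.    0.001 0.   ] [ 0.     0.001 -1.   ]
delta tool units [-0.01  0.1   0.01]
```

```bash
python3 -m handwheel '[[[0,0.05,0],[0,0,0],1],[[0,0.05,0],[0,0,0],1],[[0,0,0],[0,0,0],1]]'; python3 -c "
from h import *
where((-3,79,130))"
```

```text
t: 6.97
tool_pos: [0.4749, 0.065, 0.1304]
tcp_rot: [-0.002, 0.997, -0.075, 0.0]
force: [2.3, 12.4, -3.5]
grip_width: -0.001
grip_force: 6.6
t 6.9667 M mm [-2.5 82.4] z 0.1304 F(M) [ 0.3 12.6 -3.5] grip -0.0
tool x,z in M [1.    0.003 0.001] [ 0.     0.005 -1.   ]
delta tool units [-0.01  0.08  0.01]
```

```bash
python3 -m handwheel '[[[0,0.05,0],[0,0,0],1],[[0,0.05,0],[0,0,0],1],[[0,0,0],[0,0,0],1]]'; python3 -c "
from h import *
where((-3,79,130))"
```

```text
t: 7.22
tool_pos: [0.4748, 0.0645, 0.1306]
tcp_rot: [-0.005, 0.997, -0.074, 0.001]
force: [3.4, 22.1, -6.9]
grip_width: -0.001
grip_force: 11.2
t 7.2167 M mm [-2.5 81.9] z 0.1306 F(M) [ 0.  22.4 -6.9] grip -0.0
tool x,z in M [1.    0.006 0.002] [ 0.002  0.009 -1.   ]
delta tool units [-0.01  0.07  0.01]
```

The stop is firm again at 22 N. Back off, lift, and go to the throttle.

```bash
python3 -m handwheel '[[[0,-0.3,0],[0,0,0],1],[[0,-0.3,0],[0,0,0],1],[[0,0,-0.9],[0,0,0],1],[[0,0,-0.9],[0,0,0],1],[[0.2,0.7,-0.2],[0,0,0],1],[[0.3,0.9,0],[0,0,0],1],[[0.3,0.9,0],[0,0,0],1],[[0.3,0.9,0],[0,0,0],1]]'; python3 -m handwheel '[[[0.3,0.9,0],[0,0,0],1],[[0.3,0.7,0],[0,0,0],1],[[0,0.1,0],[0,0,0],1],[[0,0,0],[0,0,0],1]]'; python3 -c "
from h import *
where((76,-110,130))
im,d=manip.get_image('top')
cv2.imwrite('pics/t4.png',cv2.resize(im[195:300,260:445],None,fx=4.3,fy=4.3,interpolation=cv2.INTER_CUBIC)[:,:,::-1])"
```

```text
t: 7.88
tool_pos: [0.4991, -0.0621, 0.2101]
tcp_rot: [0.0, 0.997, -0.076, -0.001]
force: [0.4, -0.7, -0.3]
grip_width: 0.0
grip_force: 0.0
t: 8.22
tool_pos: [0.5123, -0.1338, 0.2094]
tcp_rot: [0.0, 0.997, -0.079, -0.002]
force: [0.6, 0.8, 0.1]
grip_width: 0.001
grip_force: 0.0
t 8.2167 M mm [  64.9 -108.4] z 0.2094 F(M) [0.5 0.8 0.1] grip 0.0
tool x,z in M [ 1.    -0.005 -0.003] [-0.003 -0.001 -1.   ]
delta tool units [0.28 0.04 1.98]
```

View pics/t4.png

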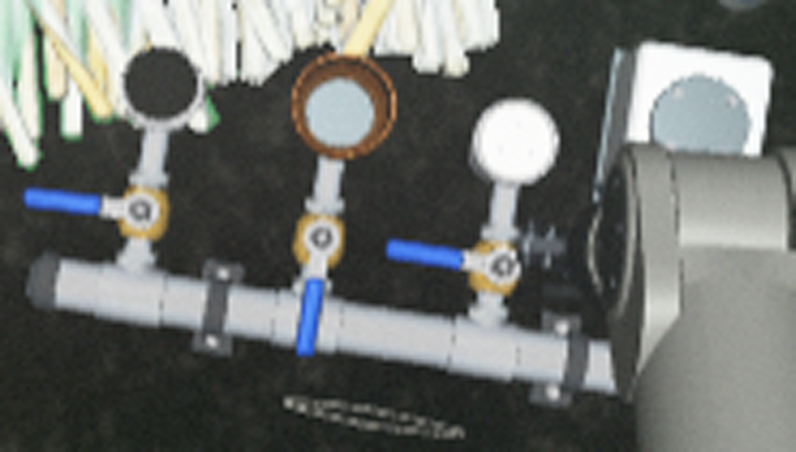

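The funnel lever is now in line with its pipe at (312,318), the bare and bung levers are shut, and the funnel hasn't moved. Lowering behind the throttle sleeve.

```bash
python3 -m handwheel '[[[0.35,0.08,0],[0,0,0],1],[[0,0,0],[0,0,0],1],[[0,0,0.7],[0,0,0],1],[[0,0,0.7],[0,0,0],1],[[0,0,0.5],[0,0,0],1],[[0,0,0],[0,0,0],1],[[0,0,0],[0,0,0],1]]'; python3 -c "
from h import *
where((76,-110,131))"
```

```text
t: 8.85
tool_pos: [0.5263, -0.1345, 0.1337]
tcp_rot: [-0.0, 0.997, -0.075, -0.002]
force: [0.2, -0.8, 0.4]
grip_width: 0.002
grip_force: 0.0
t 8.85 M mm [  78.9 -106.9] z 0.1337 F(M) [ 0.4 -0.8  0.4] grip 0.0
tool x,z in M [ 1.     0.003 -0.003] [-0.003  0.001 -1.   ]
delta tool units [-0.07  0.08  0.07]
```

```bash
python3 -m handwheel '[[[-0.2,0.02,0.06],[0,0,0],1],[[-0.2,0.02,0],[0,0,0],1],[[-0.2,0.02,0],[0,0,0],1],[[-0.2,0.02,0],[0,0,0],1],[[-0.2,0,0],[0,0,0],1],[[-0.15,0.05,0],[0,0,0],1],[[-0.15,0.05,0],[0,0,0],1],[[0,0,0],[0,0,0],1]]'; python3 -c "
from h import *
where((16.5,-118.5,131))"
```

```text
t: 9.52
tool_pos: [0.4736, -0.1357, 0.1321]
tcp_rot: [0.0, 0.997, -0.077, -0.0]
force: [0.6, 0.4, 0.5]
grip_width: 0.003
grip_force: 0.4
t 9.5167 M mm [  27.  -116.1] z 0.1321 F(M) [0.5 0.5 0.5] grip 0.0
tool x,z in M [ 1.     0.    -0.001] [-0.001 -0.    -1.   ]
delta tool units [-0.26  0.06  0.03]
```

```bash
python3 -m handwheel '[[[-0.12,0.03,0.03],[0,0,0],1],[[-0.12,0.03,0],[0,0,0],1],[[0,0,0],[0,0,0],1],[[0.2,-0.15,0],[0,0,0],1],[[0.2,-0.15,0],[0,0,0],1],[[0,0,-0.9],[0,0,0],1],[[0,0,-0.9],[0,0,0],1],[[0,-0.9,0],[0,0,0],1]]'; python3 -m handwheel '[[[0,-0.9,0],[0,0,0],1],[[0,-0.9,0],[0,0,0],1],[[0,-0.9,0],[0,0,0],1],[[0,-0.9,0],[0,0,0],1],[[0,0,0],[0,0,0],1]]'
python3 - <<'E'
from h import *
where((16.5,-118.5,131))
im,d=manip.get_image('top')
cv2.imwrite('pics/t5.png',cv2.resize(im[235:300,355:445],None,fx=8,fy=8,interpolation=cv2.INTER_CUBIC)[:,:,::-1])
E
```

```text
t: 10.18
tool_pos: [0.4916, -0.0971, 0.2081]
tcp_rot: [0.002, 0.997, -0.081, 0.004]
force: [1.6, -0.2, 0.9]
grip_width: -0.002
grip_force: 0.0
t: 10.6
tool_pos: [0.511, 0.0607, 0.203]
tcp_rot: [-0.002, 0.997, -0.071, 0.0]
force: [0.3, 0.8, 0.4]
grip_width: -0.0
grip_force: 0.0
t 10.6 M mm [33.9 83.6] z 0.203 F(M) [0.1 0.8 0.4] grip -0.0
tool x,z in M [1.    0.012 0.   ] [ 0.     0.005 -1.   ]
delta tool units [-0.5   5.06  1.78]
```

View pics/t5.png

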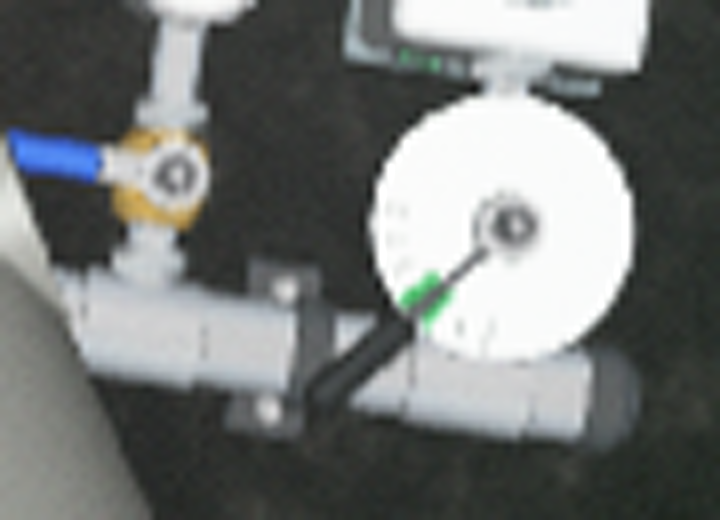

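The steel arm crosses the middle of the green band at (427,300), at about 0.86 rad. The robot is clear of everything, so I'm handing in.

```bash
python3 -m handwheel '[[[0,0,-0.5],[0,0,0],1],[[0,0,-0.5],[0,0,0],1],[[0,0,0],[0,0,0],1],[[0,0,0],[0,0,0],1],[[0,0,0],[0,0,0],1]]'; python3 -c "
from plant import manip
print(manip.finish_job())"
```

```text
t: 11.07
tool_pos: [0.5099, 0.0506, 0.242]
tcp_rot: [0.0, 0.997, -0.077, -0.001]
force: [-0.4, -0.4, -1.4]
grip_width: 0.002
grip_force: 0.0
the job is handed in; nothing more can be done
None
```

I pushed the bare branch's lever fully shut, then the funnel branch's fully open, and set the throttle over the green band (about 0.86 rad); the bunged branch stayed shut, the funnel looked unmoved in the images, and the job was handed in at about 11 s with no verdict shown.

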